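Seat a fuser's pressure roller and hold its cam lever at full lift

TASK

Lay the orange pressure roller into the open slots of the fuser's two side plates so that it lies level at the bottom of both, lowering it in rather than dropping it, and let go of it. Then swing the green spring-return lever up until the two cams lift the roller to their highest point, which is with the lever standing straight up, and finish still holding the lever there with the gripper so that I can gauge the nip. Leave the cup, the cartridge and the screwdriver where they are.

Things in the scene. Friction and masses are not known exactly. Their poses are not given: they have to be found in the camera images.
- fuser: lower half of a laser-printer fuser, fixed to the bench: black base tray 124 x 300 mm, all below 44 mm between two upright silver side plates (5 mm thick, y = +-122 mm, 93.5 mm high). Each plate has an open-topped slot at x = 0. Origin on the bench under the centre; x away from the robot's side, y along the roller towards the green lever, z up
- roller_seat (a point): where the roller's centre is when it lies at the bottom of both slots, cams down: midway between the plates, 61.5 mm above the bench, axes as the fuser's. Slots 14.5 mm wide, floor 55.5 mm up, rounded mouths that lead in from about 8 mm either side; 9 mm of end play. Full lift is 6.5 mm above this point
- roller: pressure roller, 0.42 kg give or take a third: orange sleeve 26 mm diameter, 220 mm long, on a steel shaft 12 mm diameter, 292 mm long, alike at both ends. Origin at its centre, on the axis; y along the shaft. It starts lying in the notches of the grey rest, its axis level, 35 mm above the bench
- roller_rest: fixed grey parts rest 50 x 290 mm: 6 mm thick base with an end block at y = +-130 mm (14 mm wide, 39 mm high) whose open-topped notch, floor 29 mm up and 14 mm wide, holds a shaft end. Origin on the bench under its centre, y along the roller
- cam_angle (a joint): angle of the cam shaft and lever, rad. 0: rest stop, lever leaning down to the robot's side (fuser -x), 1.4 rad short of upright, cams clear of the roller. 1.40: lever upright, highest lift. It can go on to 1.85, where the lift falls again. A spring pulls it back to 0 with 0.07 N m at 0, 0.15 N m at 1.40: let go, it falls back. Two white cams, 28 mm, sit under the shaft ends
- release_lever: green lever beside the fuser, at its y = +190 mm. Origin on the pivot axis, 40 mm above the bench, in the lever's middle plane; y along the pivot axis (fuser y), z along the lever to its end. Arm 13 x 8 mm, then a handle 20 mm (x) x 14 mm (y) from 62 to 106 mm from the pivot. 37 mm free beside it towards the fuser, open on the other side
- lever_grip (a point): middle of the lever's handle, 85 mm from the pivot. Pinched here across its 14 mm thickness from above, the handle turns between the pads as the lever rises and can creep several mm, so that the lever lags up to 0.2 rad behind the fingers' arc: check it at the end
- red_cup: red plastic cup, 72 mm wide, 75 mm high, origin under its centre; leave it alone
- cartridge: black cartridge with a yellow band, 36 x 100 mm, 38 mm high, origin under its centre; leave it alone
- screwdriver: screwdriver 190 mm long lying on the bench along its x axis; leave it alone

How it is judged:
By the outcome, as a careful person would: the job done as asked, in the order asked, and still so for the second after the job is handed in, while the arm keeps its last pose, push and grip.
It also fails if it takes over 58 s, if anything falls off the work surface, if the arm or the gripper's body presses on something with over 40 N, if the wrist force passes 120 N, or if a joint passes its speed limit or range.

ROBOT

A 6-joint arm with a two-finger parallel gripper is mounted at the origin on the work surface. World frame = base frame: x ahead of the robot, y to its left, z up, the work surface at z = 0. Lengths are in m, angles in rad, forces in N, time in s.
With the tool pointing down it reaches from about 0.325 to 0.925 m from the base axis. Payload 3.1 kg.
Tool frame: the origin (TCP) lies on the centre line of the jaws, within the pads' length; the fingertips stand 22 mm ahead of it and the grasp point (between the pads) lies 3 mm ahead of it (ctrl.tip_extent is the distance from the TCP to the fingertips, in m); y points along the fingers, z is the direction in which the jaws open and shut, and the axes are right-handed (so a half turn about y gives the same grasp; the last joint's range is limited). The gripper opens to 85 mm and grips with 20 to 120 N. Pads are 22 mm wide; open, the fingers measure 114 mm over their backs; the gripper's body (76 mm by 85 mm) begins 54 mm behind the grasp point. The pads swing forward as they close: fully open they stand 13 mm farther back than shut.
Start: joints at [-1.319, 0.217, 1.613, -0, 1.311, -0.112], TCP at [0.222, -0.584, 0.253] pointing down, gripper open.
Joint ranges: [-2.75, 2.75], [-0.78, 2.1], [0.31, 2.55], [-1.13, 4.27], [0.13, 2.63], [-2.58, 2.58]. Speed limits (rad/s): [2.79, 2.79, 3.14, 3.14, 3.14, 3.14].

INTERFACE

Orientations are given as a unit quaternion [w, x, y, z].
In Python, from station import ctrl gives the robot as it stands. The module is installed in compiled form; this text tells all that it offers.
- The arm moves only by the tool servo_tool, never from a script. Its argument "targets" is a list that holds one entry, the list of rows, each a list of 4 numbers: the shift along the tool's x, y, z in mm, then the turn about the tool's y in degrees. In form: [[[x, y, z, roll], ...]]. A call has 1 to 5 rows; each row is the pose to reach, as a shift and turn from the pose measured when the call began, along the tool's axes at that moment; what a row does not reach only later rows make up. A row lasts 1/10 s, in which the tool goes at most 50 mm and 8.59 degrees, less where a joint would pass 70% of its speed; a pose out of reach is approached as far as the arm can. A call with a gripper value outside its range is refused whole. "grip" is the opening, from -1 (shut) to 1 (fully open), set as the call begins (left out, the last holds). The fingers move at their own pace and stop on an object; "squeeze" is the grip in N (left out, the last holds). Time passes only in rows, so rows that repeat a pose let the fingers close. It gives the time, the measured TCP pose, the force and the opening at its end, in the units of the state.
- ctrl.state(): the state, without advancing time (a new reading comes with each control period).
- ctrl.read_camera(name): name is "scene" or "top"; returns a dict with "img" (384x512x3 uint8, red, green, blue), "range_z" (384x512 float32, m along the optical axis (not along the pixel's ray), 0 where there is no reading), "fovy" (degrees; the focal length in pixels is half the picture's height over the tangent of half this angle, whatever the lens; pixels are square), "cx", "cy" (the principal point, pixels), "T" (4x4, takes a point from camera to world coordinates). Camera axes: x right, y down, z forward; pixel columns grow to the right and rows downward; lengths in m; the calibration is good to about 2 mm. A picture is of the moment at which its call begins.
- ctrl.finish_job(): hands the job in, once; it reports no verdict.
The state is a dict: "t": time; "joint_pos": joint angles; "qvel": joint speeds; "joint_torque": joint torques, N m; "tool_pos": TCP position; "orientation": TCP orientation; "ft_force": force on the tool from outside, world axes, zero at the start; "torque": the same for the moment, N m; "gripper_width": finger opening in m.
Only numpy, scipy, OpenCV 4.12 (cv2) and the standard library are available. Lean on these libraries where they do the work, as an engineer would, in place of code of your own. Each camera call takes 0.05 s, during which the arm holds its last target. There are 200 camera calls.

## Working session

There is one attempt and no reset: what is moved stays moved. The work goes in short steps, Python scripts to look and compute and a tool call to move; the robot and the scene stay as the last step left them, time stands still between calls to the robot, and variables do not carry over. Pictures are saved under pics/ and viewed, about 8 in all and at most 12, crops included, and the job is handed in when it is done.

Besides the shell and the picture viewer there is one more tool, called after ">>>" as name(argument=value, ...) on one line, values as JSON. servo_tool: Moves the arm, as the interface text tells. Its arguments: {"type":"object","properties":{"targets":{"type":"array"},"grip":{"type":"number"},"squeeze":{"type":"number"}},"required":["targets"]}

```bash
mkdir -p pics; cat > h.py <<'E'
import numpy as np, cv2
from station import ctrl
from scipy.spatial.transform import Rotation as R
def cam(n):
    c=ctrl.read_camera(n); c['f']=192/np.tan(np.radians(c['fovy'])/2); return c
def pts(c):
    v,u=np.mgrid[0:384,0:512]; z=c['range_z']
    p=np.stack([(u-c['cx'])/c['f']*z,(v-c['cy'])/c['f']*z,z],-1)
    return p@c['T'][:3,:3].T+c['T'][:3,3]
def proj(c,p):
    q=np.linalg.inv(c['T'])@np.append(p,1); return q[0]/q[2]*c['f']+c['cx'],q[1]/q[2]*c['f']+c['cy']
def save(c,n): cv2.imwrite('pics/'+n,c['img'][...,::-1])
def tool():
    s=ctrl.state(); w,x,y,z=s['orientation']; return np.array(s['tool_pos']),R.from_quat([x,y,z,w]).as_matrix(),s
E
python3 - <<'E'
from h import *
for n in('scene','top'):
    c=cam(n); save(c,n+'0.png'); print(n,c['f'],c['cx'],c['cy'],c['T'].round(3).tolist())
    np.save(n+'0.npy',pts(c))
p,r,s=tool(); print(r.round(3),s)
E
```

```text
scene 424.4554323161594 259.38613325261247 190.23330253977747 [[-0.279, 0.659, -0.698, 1.447], [0.96, 0.198, -0.197, 0.298], [0.008, -0.725, -0.688, 0.91], [0.0, 0.0, 0.0, 1.0]]
top 376.47675842750516 253.62992194431476 192.32060095819233 [[0.004, -0.98, 0.198, 0.383], [-1.0, -0.008, -0.02, 0.07], [0.021, -0.198, -0.98, 1.109], [0.0, 0.0, 0.0, 1.0]]
[[-0.935 -0.001  0.356]
 [-0.356  0.002 -0.935]
 [-0.    -1.    -0.002]] {'t': 0.1, 'joint_pos': array([-1.31919153e+00,  2.17675369e-01,  1.61479933e+00,  1.30332180e-05,
        1.31127088e+00, -1.12234580e-01]), 'qvel': array([-0.00029572, -0.00167414, -0.0039692 ,  0.00114266,  0.00115398,
       -0.00089868]), 'joint_torque': array([-1.19979599e-03, -3.98075795e+01, -3.04968774e+01, -2.10687049e-04,
        4.24189828e-03,  2.62094738e-05]), 'tool_pos': array([ 0.2222473 , -0.58341475,  0.25208746]), 'orientation': array([ 0.12787849, -0.1279756 ,  0.69619769, -0.69467842]), 'ft_force': array([ 0.62171472, -0.72561929, -0.04416507]), 'torque': array([ 0.00382224, -0.0428899 , -0.03832537]), 'gripper_width': 0.08527485709257998}
```

```bash
python3 -c "
import cv2,numpy as np
a=cv2.imread('pics/scene0.png');b=cv2.imread('pics/top0.png')
cv2.imwrite('pics/both0.png',np.vstack([a,b])[:, :]) if 0 else None"
```

```text
(no output)
```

View pics/scene0.png

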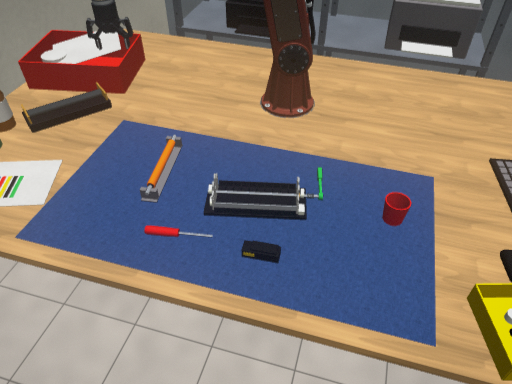

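View pics/top0.png

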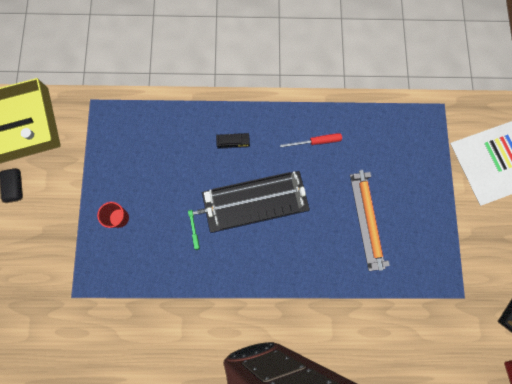

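The scene view shows the roller on its rest at about (162,167), the fuser at (257,197) and the green lever at (320,185). In the top view they are at (371,220), (255,201) and (195,230). The cup, cartridge and screwdriver are clear of all three.

```bash
python3 - <<'E'
from h import *
def ray(c,uv,z):
    uv=np.atleast_2d(uv); d=np.c_[(uv[:,0]-c['cx'])/c['f'],(uv[:,1]-c['cy'])/c['f'],np.ones(len(uv))]@c['T'][:3,:3].T
    o=c['T'][:3,3]; return o+d*((z-o[2])/d[:,2])[:,None]
for n in('top','scene'):
    c=cam(n); P=pts(c); hsv=cv2.cvtColor(c['img'],cv2.COLOR_RGB2HSV); H,S,V=cv2.split(hsv)
    box=(P[...,0]>.2)&(P[...,0]<.75)&(P[...,1]>-.45)&(P[...,1]<.45)&(c['range_z']>0)
    o=box&(H>8)&(H<20)&(S>180)&(V>120)
    v,u=np.nonzero(o); (cx,cy),(w,h),a=cv2.minAreaRect(np.c_[u,v].astype(np.float32))
    q=cv2.boxPoints(((cx,cy),(w,h),a)); 
    L=[(q[i]+q[(i+1)%4])/2 for i in range(4)]; L=(L[0],L[2]) if np.linalg.norm(L[0]-L[2])>np.linalg.norm(L[1]-L[3]) else (L[1],L[3])
    e=ray(c,L,.035); d=e[1]-e[0]; print(n,'roller',o.sum(),e.round(4).tolist(),e.mean(0).round(4),'len',np.linalg.norm(d).round(4),'ang',np.degrees(np.arctan2(d[1],d[0])).round(2), 'depthmean',P[o].mean(0).round(4))
    g=box&(H>45)&(H<80)&(S>120)&(V>80)
    v,u=np.nonzero(g); G=P[g]; print('green',g.sum()); i=np.argsort(G[:,0]); print(G[i][::8].round(3).tolist())
    f=box&(P[...,2]>.075)&(P[...,2]<.12)&(P[...,0]>.3)&(P[...,1]>-.12)&(P[...,1]<.25)&~g
    F=P[f]
    k=cv2.kmeans(F[:,:2].astype(np.float32),2,None,(3,50,1e-5),5,cv2.KMEANS_PP_CENTERS)
    for j in(0,1):
        X=F[k[1].ravel()==j]; vx=cv2.fitLine(X[:,:2].astype(np.float32),cv2.DIST_HUBER,0,.002,.001).ravel()
        print('plate',len(X),X.mean(0).round(4),X.min(0).round(3),X.max(0).round(3),'ang',np.degrees(np.arctan2(vx[1],vx[0])).round(1))
    np.savez(n+'m.npz',P=P,img=c['img'])
    b=c['img'][110:280,150:420] if n=='top' else c['img'][120:240,120:350]
    cv2.imwrite('pics/crop_%s.png'%n,cv2.resize(b,None,fx=2.9,fy=2.9,interpolation=cv2.INTER_CUBIC)[...,::-1])
E
```

```text
top roller 0 [[1.2207, 0.8614, 0.035], [1.2207, 0.8614, 0.035]] [1.2207 0.8614 0.035 ] len 0.0 ang 0.0 depthmean [nan nan nan]
green 147
[[0.435, 0.207, 0.06], [0.44, 0.212, 0.067], [0.445, 0.211, 0.069], [0.448, 0.201, 0.065], [0.454, 0.204, 0.065], [0.457, 0.204, 0.063], [0.462, 0.213, 0.064], [0.467, 0.215, 0.066], [0.471, 0.216, 0.061], [0.476, 0.211, 0.06], [0.485, 0.217, 0.058], [0.493, 0.217, 0.057], [0.499, 0.216, 0.051], [0.508, 0.219, 0.05], [0.517, 0.222, 0.048], [0.525, 0.225, 0.049], [0.531, 0.231, 0.048], [0.536, 0.234, 0.051], [0.543, 0.226, 0.046]]
plate 43 [ 0.6069 -0.0744  0.0884] [ 0.581 -0.082  0.075] [ 0.652 -0.065  0.097] ang 12.1
plate 33 [0.5515 0.162  0.0906] [0.526 0.155 0.076] [0.583 0.169 0.097] ang 12.7
scene roller 354 [[0.4068, -0.3055, 0.035], [0.6344, -0.2754, 0.035]] [ 0.5206 -0.2904  0.035 ] len 0.2296 ang 7.54 depthmean [ 0.5322 -0.2847  0.0439]
green 118
[[0.36, 0.193, -0.0], [0.446, 0.208, 0.065], [0.452, 0.206, 0.061], [0.459, 0.211, 0.06], [0.467, 0.206, 0.058], [0.475, 0.216, 0.063], [0.477, 0.211, 0.06], [0.484, 0.212, 0.058], [0.495, 0.215, 0.052], [0.505, 0.217, 0.053], [0.515, 0.219, 0.046], [0.524, 0.221, 0.047], [0.536, 0.229, 0.048], [0.54, 0.232, 0.049], [0.546, 0.231, 0.046]]
plate 28 [0.5554 0.1622 0.0867] [0.527 0.153 0.075] [0.577 0.169 0.093] ang 15.7
plate 33 [ 0.6143 -0.0739  0.0866] [ 0.591 -0.081  0.076] [ 0.635 -0.069  0.096] ang 12.2<stdin>:12: RuntimeWarning: Mean of empty slice.
  ret = um.true_divide(
```

View pics/crop_top.png

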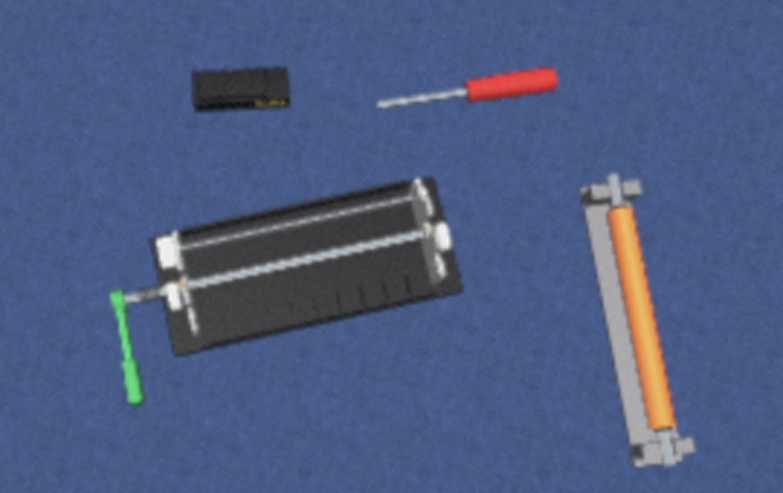

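View pics/crop_scene.png

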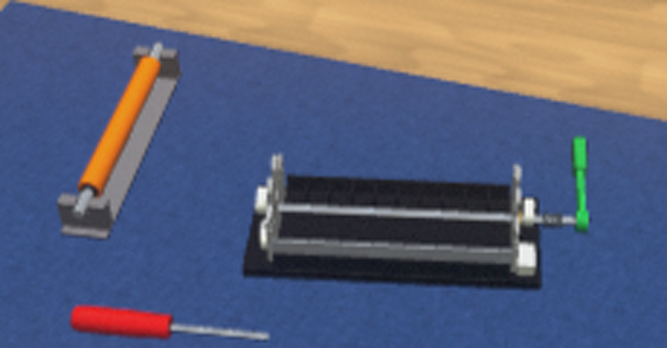

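```bash
cat >> h.py <<'E'
def ray(c,uv,z):
    uv=np.atleast_2d(uv); d=np.c_[(uv[:,0]-c['cx'])/c['f'],(uv[:,1]-c['cy'])/c['f'],np.ones(len(uv))]@c['T'][:3,:3].T
    o=c['T'][:3,3]; return o+d*((z-o[2])/d[:,2])[:,None]
def big(m):
    n,l,s,_=cv2.connectedComponentsWithStats(m.astype(np.uint8)); return l==1+np.argmax(s[1:,4])
def orange(c,win):
    H,S,V=cv2.split(cv2.cvtColor(c['img'],cv2.COLOR_RGB2HSV)); w=np.zeros(H.shape,bool); w[win]=1
    return big(w&(H>4)&(H<25)&(S>120)&(V>70))
def axis(c,m,z):
    v,u=np.nonzero(m); X=ray(c,np.c_[u,v],z)[:,:2]; mu=X.mean(0); d=np.linalg.svd(X-mu,full_matrices=0)[2][0]
    t=(X-mu)@d; lo,hi=np.percentile(t,[.5,99.5]); return mu+d*(lo+hi)/2, np.degrees(np.arctan2(d[1],d[0]))%180, hi-lo
W={'top':(slice(160,285),slice(340,400)),'scene':(slice(125,210),slice(125,195))}
E
python3 - <<'E'
from h import *
for n in('top','scene'):
    c=cam(n); m=orange(c,W[n]); print(n,m.sum(),'roller',[np.round(x,4) for x in axis(c,m,.035)])
    H,S,V=cv2.split(cv2.cvtColor(c['img'],cv2.COLOR_RGB2HSV))
    # shaft: per column brightest run between plates, near predicted line
    o=c['img'].astype(float).sum(2); L=[]
    a,b=(((220,206),(292,194)) if n=='top' else ((219,192),(294,195)))
    for u in range(a[0],b[0]+1):
        v0=a[1]+(b[1]-a[1])*(u-a[0])/(b[0]-a[0]); vv=np.arange(int(v0)-4,int(v0)+6); w=np.clip(o[vv,u]-180,0,None)
        if w.sum()>0: L.append((u,(w*vv).sum()/w.sum()))
    L=np.array(L); k=np.polyfit(L[:,0],L[:,1],1); r=L[:,1]-np.polyval(k,L[:,0]); ok=abs(r)<.7; k=np.polyfit(L[ok,0],L[ok,1],1)
    e=ray(c,[(a[0],np.polyval(k,a[0])),(b[0],np.polyval(k,b[0]))],.04); d=e[0]-e[1]
    print('shaft',ok.sum(),len(L),e.round(4).tolist(),'yawF',np.degrees(np.arctan2(d[1],d[0])).round(2)-90)
    g=(H>45)&(H<80)&(S>100)&(V>60); g=big(g); v,u=np.nonzero(g); print('green px',g.sum(),u.min(),u.max(),v.min(),v.max())
    # lever extremes: tip centre at 106mm*(cos) etc
    for z in(.04,.054,.06): print(z,[np.round(x,4) for x in axis(c,g,z)])
    P=pts(c); 
    f=(P[...,2]>.082)&(P[...,2]<.11)&(P[...,0]>.5)&(P[...,0]<.68)&(P[...,1]>-.1)&(P[...,1]<.18); v,u=np.nonzero(f)
    X=ray(c,np.c_[u,v],.0935)[:,:2]
    for s in(-1,1):
        Y=X[(X[:,1]-.044)*s>0]; print('plate top',len(Y),Y.mean(0).round(4))
    d=(V<60)&(P[...,2]>-.01); w=np.zeros_like(d); 
    w[(slice(160,240),slice(195,320)) if n=='top' else (slice(170,225),slice(195,315))]=1
    q=cv2.boxPoints(cv2.minAreaRect(np.argwhere(big(d&w))[:,::-1].astype(np.float32))); print('tray',ray(c,q,.008).round(3)[:,:2].tolist())
E
```

```text
top 652 roller [array([ 0.5263, -0.2893]), np.float64(8.027), np.float64(0.2192)]
shaft 73 73 [[0.5566, 0.1448, 0.04], [0.6043, -0.063, 0.04]] yawF 12.950000000000003
green px 167 188 198 210 249
0.04 [array([0.4913, 0.2192]), np.float64(11.9012), np.float64(0.1124)]
0.054 [array([0.4899, 0.2172]), np.float64(11.9012), np.float64(0.111)]
0.06 [array([0.4893, 0.2164]), np.float64(11.9012), np.float64(0.1103)]
plate top 34 [ 0.6049 -0.0747]
plate top 30 [0.5497 0.1615]
tray [[0.614, 0.172], [0.668, -0.061], [0.658, -0.063], [0.604, 0.17]]
scene 390 roller [array([ 0.5164, -0.2909]), np.float64(8.3563), np.float64(0.231)]
shaft 76 76 [[0.6029, -0.0646, 0.04], [0.5529, 0.1521, 0.04]] yawF -167.0
green px 124 317 322 167 199
0.04 [array([0.4773, 0.2151]), np.float64(12.3092), np.float64(0.1422)]
0.054 [array([0.4929, 0.2164]), np.float64(12.3092), np.float64(0.1399)]
0.06 [array([0.4996, 0.217 ]), np.float64(12.3092), np.float64(0.1389)]
plate top 25 [ 0.6167 -0.0725]
plate top 22 [0.5616 0.1635]
tray [[0.682, -0.084], [0.596, -0.116], [0.521, 0.183], [0.611, 0.2]]
```

```bash
cat >> h.py <<'E'
def to(x,y,z,yaw,yaw2=None):
    p,r,s=tool(); d=r.T@(np.array([x,y,z])-p)*1000
    now=np.degrees(np.arctan2(r[1,0],r[0,0])); roll=-((yaw-now+180)%360-180)
    print('t',round(s['t'],2),'tcp',p.round(4),'yaw %.2f'%(now%360),'shift mm',d.round(1),'roll %.2f'%roll,'F',s['ft_force'].round(1),'w %.4f'%s['gripper_width'],'tilt',r[:2,1].round(4))
E
python3 -c "
from h import *
print(ctrl.tip_extent); to(.5255,-.2894,.13,188.1)"
```

```text
0.022
t 0.3 tcp [ 0.2223 -0.5839  0.2528] yaw 200.84 shift mm [-388.1  123.  -167.2] roll 12.74 F [ 0.3 -0.6  0.6] w 0.0850 tilt [-0.0003  0.0008]
```

>>> servo_tool(targets=[[[-43,5,-18,2],[-86,15,-37,4],[-129,30,-55,6],[-172,45,-74,8],[-215,60,-93,10]]])

```text
t: 0.8
tool_pos: [0.3913, -0.4191, 0.1927]
orientation: [0.066, -0.066, 0.704, -0.704]
ft_force: [0.6, -0.6, 0.5]
gripper_width: 0.0858
```

```bash
python3 -c "
from h import *
to(.5255,-.2894,.12,188.1)"
```

```text
t 0.8 tcp [ 0.3913 -0.4191  0.1927] yaw 190.73 shift mm [-156.    72.7 -102.4] roll 2.63 F [ 0.6 -0.6  0.5] w 0.0858 tilt [0.0003 0.0002]
```

>>> servo_tool(targets=[[[-39,18,-25,1],[-78,36,-51,2],[-117,54,-77,2.6],[-156,73,-102,2.6],[-156,73,-102,2.6]]])

```text
t: 1.3
tool_pos: [0.527, -0.2844, 0.1166]
orientation: [0.051, -0.053, 0.707, -0.703]
ft_force: [-0.6, -0.7, 0.6]
gripper_width: 0.085
```

```bash
python3 -c "
from h import *
to(.5255,-.2894,.044,188.1)"
```

```text
t 1.3 tcp [ 0.527  -0.2844  0.1166] yaw 188.46 shift mm [ 2.  72.6  5.1] roll 0.36 F [-0.6 -0.7  0.6] w 0.0850 tilt [-0.0027  0.0048]
```

>>> servo_tool(targets=[[[2,20,5,0.4],[2,40,5,0.4],[2,55,5,0.4],[2,62,5,0.4],[2,62,5,0.4]]])

```text
t: 1.8
tool_pos: [0.5245, -0.2893, 0.0534]
orientation: [0.048, -0.051, 0.708, -0.703]
ft_force: [-0.4, -0.2, -0.5]
gripper_width: 0.0855
```

```bash
python3 -c "
from h import *
to(.5255,-.2894,.044,188.1)"
```

```text
t 1.8 tcp [ 0.5245 -0.2893  0.0534] yaw 188.02 shift mm [-1.   9.4  0.3] roll -0.08 F [-0.4 -0.2 -0.5] w 0.0855 tilt [-0.0047  0.0061]
```

>>> servo_tool(targets=[[[-1,5,0,0],[-1,9,0,0],[-1,9,0,0]]])

```text
t: 2.1
tool_pos: [0.5254, -0.2892, 0.0444]
orientation: [0.048, -0.051, 0.708, -0.703]
ft_force: [0.3, -1.1, 0.3]
gripper_width: 0.0852
```

>>> servo_tool(targets=[[[0,0,0,0],[0,0,0,0],[0,0,0,0],[0,0,0,0],[0,0,0,0]]], grip=-1, squeeze=80)

```text
t: 2.6
tool_pos: [0.5257, -0.2892, 0.0449]
orientation: [0.048, -0.051, 0.708, -0.703]
ft_force: [-1.3, 1.0, 2.9]
gripper_width: 0.0232
```

>>> servo_tool(targets=[[[0,0,0,0],[0,0,0,0],[0,0,0,0]]])

```text
t: 2.9
tool_pos: [0.5257, -0.2892, 0.045]
orientation: [0.048, -0.051, 0.708, -0.703]
ft_force: [-0.5, -0.5, 0.7]
gripper_width: 0.0236
```

```bash
python3 -c "
from h import *
to(.579,.0435,.18,283)
c=cam('top'); save(c,'top_g.png')
b=c['img'][150:290,300:440]; cv2.imwrite('pics/g.png',cv2.resize(b,None,fx=4,fy=4)[...,::-1])"
```

```text
t 2.9 tcp [ 0.5257 -0.2892  0.045 ] yaw 188.00 shift mm [ -98.6 -133.2 -322.9] roll -95.00 F [-0.5 -0.5  0.7] w 0.0236 tilt [-0.0042  0.0062]
```

>>> servo_tool(targets=[[[0,-5,0,0],[0,-12,0,0],[0,-25,0,0],[0,-40,0,0],[0,-50,0,0]]])

```text
t: 3.45
tool_pos: [0.5268, -0.2901, 0.0973]
orientation: [0.049, -0.05, 0.707, -0.704]
ft_force: [0.7, -0.7, -3.4]
gripper_width: 0.0233
```

>>> servo_tool(targets=[[[0,-15,0,0],[0,-35,0,0],[0,-55,0,0],[0,-75,0,0],[0,-80,0,0]]])

```text
t: 3.95
tool_pos: [0.5289, -0.2917, 0.1817]
orientation: [0.051, -0.048, 0.705, -0.705]
ft_force: [1.0, -0.5, -2.1]
gripper_width: 0.0232
```

```bash
python3 -c "
from h import *
to(.579,.0435,.18,283)
c=cam('scene')
b=c['img'][80:240,90:350]; cv2.imwrite('pics/g2.png',cv2.resize(b,None,fx=3,fy=3)[...,::-1])"
```

```text
t 3.95 tcp [ 0.5289 -0.2917  0.1817] yaw 188.00 shift mm [ -96.3    2.1 -325. ] roll -95.00 F [ 1.  -0.5 -2.1] w 0.0232 tilt [0.0039 0.0005]
```

View pics/g2.png

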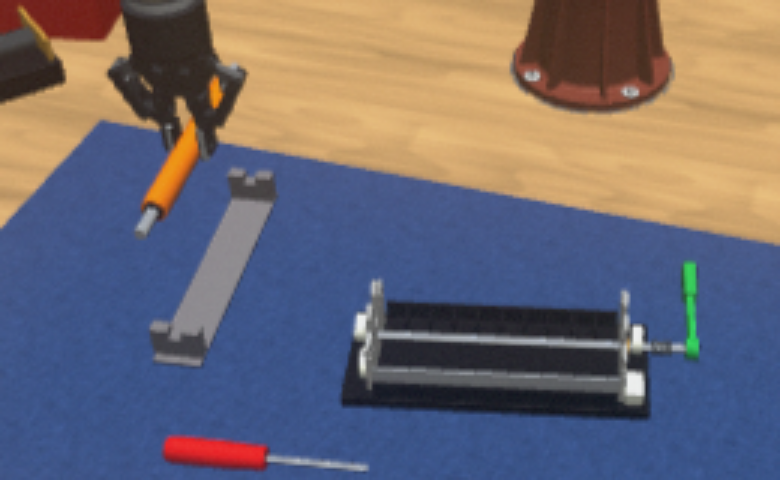

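The roller is gripped at mid-sleeve, at about (185,150) in the crop, and has lifted clear of the rest. Next I carry it to the fuser.

>>> servo_tool(targets=[[[-8,0,-20,-8],[-16,0,-50,-16],[-24,0,-80,-24],[-32,0,-110,-32],[-40,0,-140,-40]]])

```text
t: 4.5
tool_pos: [0.5479, -0.1459, 0.1803]
orientation: [0.29, -0.289, 0.646, -0.645]
ft_force: [0.2, -0.5, -3.9]
gripper_width: 0.0236
```

```bash
python3 -c "
from h import *
to(.579,.0435,.18,283)"
```

```text
t 4.5 tcp [ 0.5479 -0.1459  0.1803] yaw 228.31 shift mm [-162.1    0.7 -102.8] roll -54.69 F [ 0.2 -0.5 -3.9] w 0.0236 tilt [0.0013 0.0018]
```

>>> servo_tool(targets=[[[-32,0,-20,-8],[-64,0,-40,-16],[-96,0,-60,-24],[-128,0,-80,-32],[-150,0,-95,-40]]])

```text
t: 5.0
tool_pos: [0.576, 0.0318, 0.1796]
orientation: [0.495, -0.494, 0.506, -0.505]
ft_force: [0.1, 0.5, -4.1]
gripper_width: 0.0234
```

```bash
python3 -c "
from h import *
to(.579,.0435,.17,283)"
```

```text
t 5.0 tcp [0.576  0.0318 0.1796] yaw 268.72 shift mm [-11.8   9.6   2.7] roll -14.28 F [ 0.1  0.5 -4.1] w 0.0234 tilt [-0.0004  0.0027]
```

>>> servo_tool(targets=[[[-6,2,1,-7],[-12,6,3,-14.3],[-12,9,3,-14.3],[-12,9,3,-14.3],[-12,9,3,-14.3]]])

```text
t: 5.5
tool_pos: [0.5789, 0.0432, 0.1702]
orientation: [0.553, -0.553, 0.442, -0.44]
ft_force: [0.4, 0.2, -3.5]
gripper_width: 0.023
```

```bash
python3 - <<'E'
from h import *
to(.579,.0435,.17,283)
for n in('top','scene'):
    c=cam(n); save(c,n+'_c.png')
    H,S,V=cv2.split(cv2.cvtColor(c['img'],cv2.COLOR_RGB2HSV)); P=pts(c)
    box=(P[...,0]>.48)&(P[...,0]<.7)&(P[...,1]>-.12)&(P[...,1]<.2)&(P[...,2]>.1)
    m=box&(H>4)&(H<25)&(S>120)&(V>70); v,u=np.nonzero(m); print(n,m.sum(),P[m].mean(0).round(4))
    for z in(.155,.16,.165): print([np.round(x,4) for x in axis(c,m,z)])
c=[cv2.imread('pics/%s_c.png'%n) for n in('top','scene')]
cv2.imwrite('pics/c.png',np.vstack([cv2.resize(c[0][110:260,170:370],None,fx=2,fy=2),cv2.resize(c[1][90:240,170:370],None,fx=2,fy=2)]))
E
```

```text
t 5.5 tcp [0.5789 0.0432 0.1702] yaw 282.88 shift mm [-0.3  0.2  0.2] roll -0.12 F [ 0.4  0.2 -3.5] w 0.0230 tilt [-0.0015  0.0025]
top 582 [0.5622 0.0544 0.3032]
[array([0.6034, 0.0428]), np.float64(111.7664), np.float64(0.2349)]
[array([0.6022, 0.0429]), np.float64(111.7664), np.float64(0.2336)]
[array([0.601 , 0.0431]), np.float64(111.7664), np.float64(0.2324)]
scene 2878 [0.5926 0.0442 0.3967]
[array([ 0.0507, -0.1146]), np.float64(15.5823), np.float64(1.1261)]
[array([ 0.06  , -0.1118]), np.float64(15.5823), np.float64(1.1187)]
[array([ 0.0692, -0.1091]), np.float64(15.5823), np.float64(1.1112)]
```

View pics/c.png

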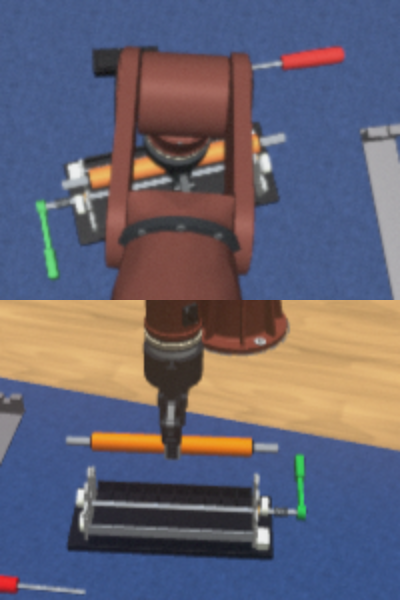

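The roller hangs above the fuser, roughly parallel to the slots. The arm's brown links got into the orange mask, so I'll limit the mask by height.

```bash
cat >> h.py <<'E'
def sleeve(c,lo,hi):
    H,S,V=cv2.split(cv2.cvtColor(c['img'],cv2.COLOR_RGB2HSV)); P=pts(c)
    m=(P[...,0]>.48)&(P[...,0]<.7)&(P[...,1]>-.12)&(P[...,1]<.2)&(P[...,2]>lo)&(P[...,2]<hi)&(H>9)&(H<22)&(S>170)&(V>120)
    return m,P
E
python3 - <<'E'
from h import *
for n in('top','scene'):
    c=cam(n); m,P=sleeve(c,.13,.19); print(n,m.sum(),P[m].mean(0).round(4))
    for z in(.157,.160,.163): print(z,[np.round(x,4) for x in axis(c,m,z)])
    X=P[m]; t=X[:,:2]@[-.225,.974]
    for s in(t<np.median(t),t>=np.median(t)): print(X[s].mean(0).round(4))
E
```

```text
top 19 [0.5633 0.0723 0.1699]
0.157 [array([0.5672, 0.0662]), np.float64(102.7714), np.float64(0.1602)]
0.16 [array([0.5666, 0.0662]), np.float64(102.7714), np.float64(0.1597)]
0.163 [array([0.5661, 0.0662]), np.float64(102.7714), np.float64(0.1592)]
[0.5737 0.0269 0.1695]
[0.554  0.1133 0.1703]
scene 566 [0.5876 0.0441 0.1678]
0.157 [array([0.5753, 0.0397]), np.float64(103.5573), np.float64(0.2198)]
0.16 [array([0.5788, 0.0407]), np.float64(103.5573), np.float64(0.2189)]
0.163 [array([0.5822, 0.0417]), np.float64(103.5573), np.float64(0.218)]
[ 0.6014 -0.0151  0.1673]
[0.5739 0.1033 0.1683]
```

>>> servo_tool(targets=[[[-2.5,12,0,0],[-2.5,28,0,0],[-2.5,44,0,0],[-2.5,54,0,0],[-2.5,54,0,0]]])

```text
t: 6.2
tool_pos: [0.5763, 0.0459, 0.1134]
orientation: [-0.552, 0.554, -0.443, 0.438]
ft_force: [0.2, 0.3, -3.7]
gripper_width: 0.0235
```

```bash
python3 - <<'E'
from h import *
to(.5785,.046,.0715,283)
c=cam('scene'); m,P=sleeve(c,.085,.135)
for z in(.103,.106,.109): print(z,[np.round(x,4) for x in axis(c,m,z)])
b=c['img'][120:230,190:340]; cv2.imwrite('pics/d.png',cv2.resize(b,None,fx=5,fy=5,interpolation=cv2.INTER_CUBIC)[...,::-1])
E
```

```text
t 6.2 tcp [0.5763 0.0459 0.1134] yaw 282.93 shift mm [ 0.6 41.8  2.4] roll -0.07 F [ 0.2  0.3 -3.7] w 0.0235 tilt [-0.0065  0.0028]
0.103 [array([0.5764, 0.0435]), np.float64(103.5742), np.float64(0.2197)]
0.106 [array([0.5796, 0.0445]), np.float64(103.5742), np.float64(0.2189)]
0.109 [array([0.5828, 0.0454]), np.float64(103.5742), np.float64(0.2181)]
```

View pics/d.png

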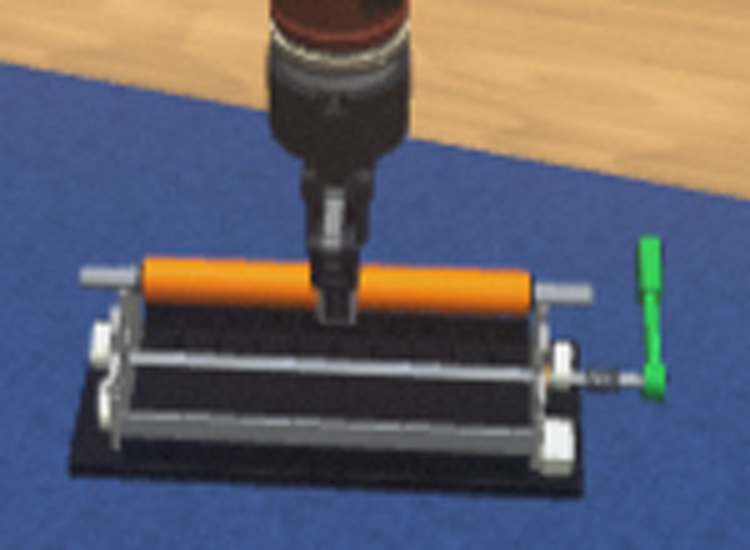

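The shaft ends overhang both plates evenly, with the sleeve between them (sleeve ends at about (145,280) and (530,290) in the crop). I'm lowering it now.

>>> servo_tool(targets=[[[0.5,4,2,0],[0.5,8,2,0],[0.5,12,2,0],[0.5,16,2,0],[0.5,18,2,0]]])

```text
t: 6.75
tool_pos: [0.579, 0.0458, 0.0964]
orientation: [-0.553, 0.553, -0.442, 0.439]
ft_force: [-1.8, -0.1, -2.3]
gripper_width: 0.0233
```

```bash
python3 - <<'E'
from h import *
to(.5785,.046,.0715,283)
E
```

```text
t 6.75 tcp [0.579  0.0458 0.0964] yaw 282.93 shift mm [-0.2 24.9 -0.4] roll -0.07 F [-1.8 -0.1 -2.3] w 0.0233 tilt [-0.0049  0.0027]
```

>>> servo_tool(targets=[[[0,3,-1,0],[0,6,-1,0],[0,9,-1,0],[0,12,-1,0],[0,14,-1,0]]])

```text
t: 7.25
tool_pos: [0.5779, 0.0457, 0.0821]
orientation: [-0.553, 0.553, -0.443, 0.439]
ft_force: [-0.2, -0.5, -3.8]
gripper_width: 0.0237
```

```bash
python3 - <<'E'
from h import *
to(.5785,.046,.0715,283)
E
```

```text
t 7.25 tcp [0.5779 0.0457 0.0821] yaw 282.93 shift mm [-0.2 10.6  0.7] roll -0.07 F [-0.2 -0.5 -3.8] w 0.0237 tilt [-0.0051  0.0027]
```

>>> servo_tool(targets=[[[0,3,0,0],[0,6,0,0],[0,8,0,0],[0,9,0,0],[0,9,0,0]]])

```text
t: 7.75
tool_pos: [0.5777, 0.0457, 0.0728]
orientation: [-0.553, 0.554, -0.443, 0.438]
ft_force: [-0.6, -0.3, -3.5]
gripper_width: 0.0236
```

```bash
python3 - <<'E'
from h import *
to(.5785,.046,.0715,283)
E
```

```text
t 7.75 tcp [0.5777 0.0457 0.0728] yaw 282.93 shift mm [-0.1  1.3  0.8] roll -0.07 F [-0.6 -0.3 -3.5] w 0.0236 tilt [-0.0055  0.0028]
```

>>> servo_tool(targets=[[[0,1,0,0],[0,2,0,0],[0,2,0,0]]])

```text
t: 8.05
tool_pos: [0.5781, 0.0457, 0.0715]
orientation: [-0.553, 0.553, -0.442, 0.439]
ft_force: [-1.0, -0.2, -0.9]
gripper_width: 0.0231
```

```bash
python3 - <<'E'
from h import *
to(.5785,.046,.0715,283)
E
```

```text
t 8.05 tcp [0.5781 0.0457 0.0715] yaw 282.93 shift mm [-0.2 -0.   0.5] roll -0.07 F [-1.  -0.2 -0.9] w 0.0231 tilt [-0.0049  0.0027]
```

>>> servo_tool(targets=[[[0,0.7,0,0],[0,1.4,0,0],[0,1.4,0,0]]])

```text
t: 8.35
tool_pos: [0.5781, 0.0457, 0.0713]
orientation: [-0.553, 0.554, -0.443, 0.438]
ft_force: [-3.7, -0.7, 5.1]
gripper_width: 0.0234
```

Solid contact at the seat height. I release and retreat straight up.

>>> servo_tool(targets=[[[0,0,0,0],[0,0,0,0],[0,0,0,0],[0,0,0,0]]], grip=0.3)

```text
t: 8.75
tool_pos: [0.5784, 0.0457, 0.0713]
orientation: [-0.553, 0.553, -0.442, 0.439]
ft_force: [-0.5, -0.4, -0.6]
gripper_width: 0.0556
```

>>> servo_tool(targets=[[[0,-8,0,0],[0,-25,0,0],[0,-55,0,0],[0,-85,0,0],[0,-110,0,0]]])

```text
t: 9.25
tool_pos: [0.5796, 0.0454, 0.1836]
orientation: [0.553, -0.553, 0.442, -0.439]
ft_force: [0.9, -0.4, -1.1]
gripper_width: 0.0557
```

```bash
python3 - <<'E'
from h import *
to(.450,.209,.2,193)
c=cam('scene'); save(c,'scene_e.png'); m,P=sleeve(c,.04,.09)
print(m.sum(),[np.round(x,4) for x in axis(c,m,.0615)])
X=P[m]; t=X[:,:2]@[-.225,.974]
for a in np.array_split(np.argsort(t),4): print(X[a].mean(0).round(4), X[a][:,2].max().round(3))
c2=cam('top'); m,P=sleeve(c2,.04,.09); print(m.sum(),[np.round(x,4) for x in axis(c2,m,.0615)]); X=P[m]; t=X[:,:2]@[-.225,.974]
for a in np.array_split(np.argsort(t),4): print(X[a].mean(0).round(4))
b=c['img'][150:230,190:340]; cv2.imwrite('pics/e.png',cv2.resize(b,None,fx=5,fy=5,interpolation=cv2.INTER_CUBIC)[...,::-1])
E
```

```text
t 9.25 tcp [0.5796 0.0454 0.1836] yaw 282.93 shift mm [-188.5  -15.6  -89.7] roll 89.93 F [ 0.9 -0.4 -1.1] w 0.0557 tilt [-0.0027  0.0025]
580 [array([0.5785, 0.0438]), np.float64(102.7635), np.float64(0.2197)]
[ 0.6046 -0.0335  0.0693] 0.077
[0.592  0.0206 0.0688] 0.075
[0.5799 0.0738 0.0688] 0.078
[0.5674 0.1265 0.0687] 0.076
4 [array([0.5825, 0.0123]), np.float64(109.8686), np.float64(0.0894)]
[ 0.606  -0.0252  0.0721]
[ 0.5834 -0.0196  0.0697]
[ 0.5802 -0.0025  0.071 ]
[0.5684 0.0564 0.0702]
```

View pics/e.png

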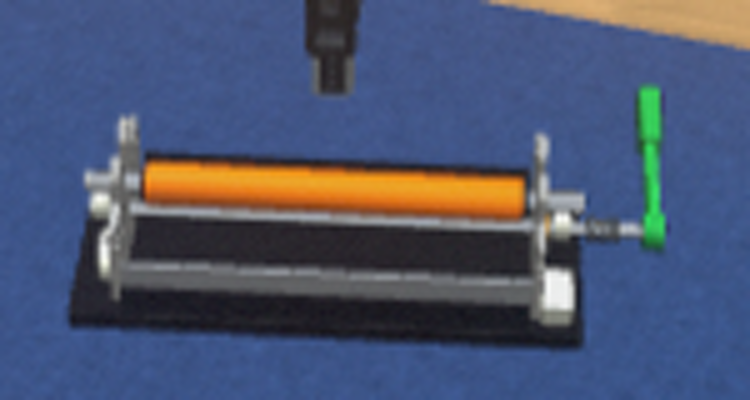

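The roller is seated level: sleeve height is 69 ± 1 mm along its length, centre (0.5785, 0.0438), both shaft ends in the slots. On to the lever.

>>> servo_tool(targets=[[[-25,0,-12,-8],[-50,0,-24,-16],[-75,0,-36,-24],[-100,0,-48,-32],[-120,0,-60,-40]]], grip=-0.15)

```text
t: 9.85
tool_pos: [0.4956, 0.1497, 0.1857]
orientation: [0.672, -0.67, 0.222, -0.224]
ft_force: [0.4, -0.9, -0.3]
gripper_width: 0.0365
```

```bash
python3 - <<'E'
from h import *
to(.4542,.2101,.15,13)
E
```

```text
t 9.85 tcp [0.4956 0.1497 0.1857] yaw 323.29 shift mm [-69.4  35.6  23.5] roll -49.71 F [ 0.4 -0.9 -0.3] w 0.0365 tilt [0.0039 0.0022]
```

>>> servo_tool(targets=[[[-18,5,6,-8],[-36,10,12,-16],[-54,20,18,-24],[-69,28,23,-32],[-69,35,23,-40]]])

```text
t: 10.35
tool_pos: [0.452, 0.2105, 0.149]
orientation: [0.707, -0.706, -0.023, 0.023]
ft_force: [0.5, -0.4, 0.3]
gripper_width: 0.0362
```

```bash
python3 - <<'E'
from h import *
to(.4542,.2101,.13,13)
for n in('top','scene'):
    c=cam(n); H,S,V=cv2.split(cv2.cvtColor(c['img'],cv2.COLOR_RGB2HSV)); P=pts(c)
    g=big((H>45)&(H<80)&(S>100)&(V>60)); v,u=np.nonzero(g); X=ray(c,np.c_[u,v],.05)[:,:2]-[.5785,.0438]
    a=np.radians(13); f=X@np.array([[np.cos(a),-np.sin(a)],[np.sin(a),np.cos(a)]]); 
    print(n,g.sum(),'fuser x range',f[:,0].min().round(4),f[:,0].max().round(4),'y mean',f[:,1].mean().round(4),'handle y',f[f[:,0]<-.06][:,1].mean().round(4))
E
```

```text
t 10.35 tcp [0.452  0.2105 0.149 ] yaw 3.73 shift mm [ 2.1 19.  -0.6] roll -9.27 F [ 0.5 -0.4  0.3] w 0.0362 tilt [0.0011 0.0021]
top 83 fuser x range -0.0725 0.0161 y mean -0.7167 handle y -0.7215
scene 122 fuser x range -0.1194 0.0235 y mean 0.1882 handle y 0.1886
```

>>> servo_tool(targets=[[[1,10,0,-4],[2,22,0,-9.3],[2,30,0,-9.3],[2,30,0,-9.3]]])

```text
t: 10.85
tool_pos: [0.4533, 0.209, 0.1172]
orientation: [0.703, -0.703, -0.075, 0.077]
ft_force: [-0.4, 0.1, -0.1]
gripper_width: 0.0364
```

```bash
python3 - <<'E'
from h import *
to(.4542,.2101,.0575,13)
E
```

```text
t 10.85 tcp [0.4533 0.209  0.1172] yaw 12.40 shift mm [ 1.3 59.7  0.9] roll -0.60 F [-0.4  0.1 -0.1] w 0.0364 tilt [-0.0028  0.0001]
```

>>> servo_tool(targets=[[[1,15,1,-0.6],[1,30,1,-0.6],[1,45,1,-0.6],[1,56,1,-0.6],[1,59,1,-0.6]]])

```text
t: 11.35
tool_pos: [0.4532, 0.2098, 0.0573]
orientation: [0.703, -0.703, -0.078, 0.081]
ft_force: [-0.5, 0.1, -0.2]
gripper_width: 0.0364
```

>>> servo_tool(targets=[[[0,0,0,0],[0,0,0,0],[0,0,0,0],[0,0,0,0],[0,0,0,0]]], grip=-1, squeeze=40)

```text
t: 11.85
tool_pos: [0.4537, 0.2082, 0.0577]
orientation: [-0.701, 0.704, 0.078, -0.081]
ft_force: [1.7, -5.6, -2.2]
gripper_width: 0.0134
```

```bash
python3 - <<'E'
from h import *
to(.4542,.2101,.0575,13)
a=np.radians(13); piv=np.array([.5358,.2289,.04]); p,r,s=tool()
fx=np.array([np.cos(a),np.sin(a),0])
print('fuser x,y rel pivot',(p-piv)@fx,(p-piv)@[-np.sin(a),np.cos(a),0])
for cg in np.arange(0,1.51,.1):
    t=1.4-cg; q=piv+.085*(-np.sin(t)*fx+np.cos(t)*np.array([0,0,1]))+[0,0,.003]
    print(cg.round(2),((q-p)@fx*1000).round(1),((q-p)[2]*1000).round(1))
c=cam('scene');b=c['img'][120:230,240:390]; cv2.imwrite('pics/f.png',cv2.resize(b,None,fx=5,fy=5,interpolation=cv2.INTER_CUBIC)[...,::-1])
E
```

```text
t 11.85 tcp [0.4537 0.2082 0.0577] yaw 12.95 shift mm [0.9 0.2 1.7] roll -0.05 F [ 1.7 -5.6 -2.2] w 0.0134 tilt [-0.004  -0.0036]
fuser x,y rel pivot -0.08466753929811197 -0.0016722077183164569
0.0 0.9 -0.2
0.1 2.8 8.1
0.2 5.4 16.1
0.3 8.9 23.9
0.4 13.1 31.3
0.5 18.1 38.2
0.6 23.7 44.6
0.7 29.9 50.3
0.8 36.7 55.5
0.9 43.9 59.9
1.0 51.6 63.6
1.1 59.5 66.5
1.2 67.8 68.6
1.3 76.2 69.9
1.4 84.7 70.3
1.5 93.2 69.9
```

View pics/f.png

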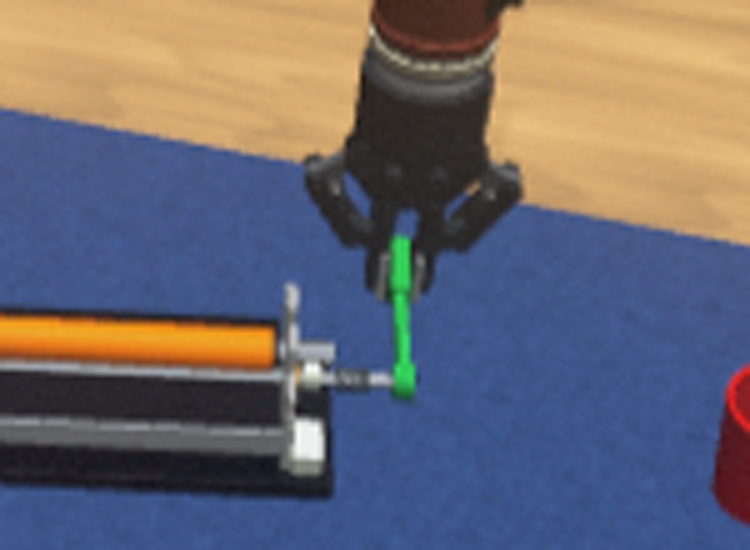

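The jaws hold the handle at about (400,265) in the crop. I swing it along the arc.

>>> servo_tool(targets=[[[1,-4,0,0],[3,-8,0,0],[4,-12,0,0],[5.5,-16,0,0],[7,-20,0,0]]])

```text
t: 12.4
tool_pos: [0.4598, 0.2096, 0.0774]
orientation: [-0.701, 0.704, 0.078, -0.082]
ft_force: [0.5, -1.3, -7.1]
gripper_width: 0.0131
```

```bash
cat >> h.py <<'E'
def arc(ts,r_=.085):
    p,r,s=tool(); a=np.radians(13); piv=np.array([.5358,.2289,.04]); fx=np.array([np.cos(a),np.sin(a),0]); d=p-piv
    print('t',round(s['t'],2),'F',s['ft_force'].round(1),'w',s['gripper_width'].round(4),'rel',(d@fx).round(4),(d@[-np.sin(a),np.cos(a),0]).round(4),(d[2]-.003).round(4),'finger cam angle',(1.4+np.arctan2(d@fx,d[2]-.003)).round(3))
    for c in ts:
        q=piv+r_*(-np.sin(1.4-c)*fx+np.cos(1.4-c)*np.array([0,0,1]))+[0,0,.003]; print(round(c,2),(r.T@(q-p)*1000).round(1))
E
python3 -c "
from h import *
arc([.3,.4,.5,.6,.7])"
```

```text
Traceback (most recent call last):
  File "h.py", line 37, in arc
    print('t',round(s['t'],2),'F',s['ft_force'].round(1),'w',s['gripper_width'].round(4),'rel',(d@fx).round(4),(d@[-np.sin(a),np.cos(a),0]).round(4),(d[2]-.003).round(4),'finger cam angle',(1.4+np.arctan2(d@fx,d[2]-.003)).round(3))
                                                             ^^^^^^^^^^^^^^^^^^^^^^^^
AttributeError: 'float' object has no attribute 'round'
```

```bash
sed -i "s/s\['gripper_width'\].round(4)/round(s['gripper_width'],4)/" h.py; python3 -c "
from h import *
arc([.3,.4,.5,.6,.7])"
```

```text
t 12.4 F [ 0.5 -1.3 -7.1] w 0.0131 rel -0.0784 -0.0017 0.0344 finger cam angle 0.243
0.3 [ 2.7 -4.2  1.7]
0.4 [  6.8 -11.6   1.7]
0.5 [ 11.7 -18.5   1.7]
0.6 [ 17.3 -24.9   1.6]
0.7 [ 23.5 -30.8   1.6]
```

>>> servo_tool(targets=[[[2.5,-4,0,0],[4.5,-8,0,0],[7,-12,0,0],[9,-15,0,0],[12,-18.5,0,0]]])

```text
t: 12.9
tool_pos: [0.4706, 0.2121, 0.0956]
orientation: [-0.701, 0.704, 0.077, -0.083]
ft_force: [-3.8, -1.9, -7.8]
gripper_width: 0.0133
```

```bash
python3 -c "
from h import *
arc([.6,.7,.8,.9])"
```

```text
t 12.9 F [-3.8 -1.9 -7.8] w 0.0133 rel -0.0673 -0.0017 0.0526 finger cam angle 0.492
0.6 [ 6.2 -6.7  1.7]
0.7 [ 12.4 -12.6   1.7]
0.8 [ 19.1 -17.8   1.7]
0.9 [ 26.3 -22.3   1.7]
```

>>> servo_tool(targets=[[[4,-4.5,0,0],[8,-8.5,0,0],[12,-12.5,0,0],[16,-15.5,0,0],[20,-18.5,0,0]]])

```text
t: 13.4
tool_pos: [0.4901, 0.2166, 0.1139]
orientation: [-0.701, 0.704, 0.076, -0.084]
ft_force: [-3.1, -2.1, -8.2]
gripper_width: 0.0133
```

```bash
python3 -c "
from h import *
arc([.9,1,1.1,1.2])"
```

```text
t 13.4 F [-3.1 -2.1 -8.2] w 0.0133 rel -0.0473 -0.0017 0.0709 finger cam angle 0.811
0.9 [ 6.5 -3.8  1.7]
1 [14.1 -7.6  1.7]
1.1 [ 22.1 -10.6   1.7]
1.2 [ 30.3 -12.8   1.7]
```

>>> servo_tool(targets=[[[5,-3,0,0],[10,-5.5,0,0],[15,-8,0,0],[20,-10,0,0],[25,-11.5,0,0]]])

```text
t: 13.9
tool_pos: [0.5141, 0.2221, 0.1251]
orientation: [-0.701, 0.704, 0.075, -0.084]
ft_force: [-6.0, -3.2, -5.6]
gripper_width: 0.0134
```

```bash
python3 -c "
from h import *
arc([1.2,1.3,1.4,1.5])"
```

```text
t 13.9 F [-6.  -3.2 -5.6] w 0.0134 rel -0.0227 -0.0017 0.0821 finger cam angle 1.131
1.2 [ 5.8 -1.3  1.7]
1.3 [14.2 -2.7  1.7]
1.4 [22.6 -3.2  1.7]
1.5 [31.1 -2.9  1.7]
```

>>> servo_tool(targets=[[[5,-1,0,0],[10,-2,0,0],[15,-3,0,0],[19,-3,0,0],[22.5,-3,0,0]]])

```text
t: 14.4
tool_pos: [0.5359, 0.2271, 0.1284]
orientation: [-0.701, 0.704, 0.074, -0.085]
ft_force: [-6.7, -3.4, -2.9]
gripper_width: 0.0137
```

```bash
cat > lev.py <<'E'
from h import *
arc([1.4,1.5,1.6])
a=np.radians(13); Rf=np.array([[np.cos(a),np.sin(a),0],[-np.sin(a),np.cos(a),0],[0,0,1]]); piv=np.array([.5358,.2289,.04])
n=Rf[1]
for k in('scene','top'):
    c=cam(k); H,S,V=cv2.split(cv2.cvtColor(c['img'],cv2.COLOR_RGB2HSV)); P=pts(c)
    g=(H>45)&(H<80)&(S>90)&(V>50)&(np.linalg.norm(P[...,:2]-piv[:2],axis=2)<.12)
    f=(P[g]-piv)@Rf.T; v,u=np.nonzero(g)
    print(k,g.sum())
    for lo in np.arange(-.01,.12,.0125):
        s=(f[:,2]>lo)&(f[:,2]<=lo+.0125)
        if s.sum()>1: print(' z',lo.round(3),s.sum(),f[s].mean(0).round(4))
    if k=='scene':
        ends=[proj(c,piv+Rf.T@[L*np.sin(t),0,L*np.cos(t)]) for t in(-.2,-.1,0,.1,.2) for L in(0,.05,.105)]; print(np.round(ends,1).tolist())
        for w in sorted(set(v)): print(w,u[v==w].mean().round(2),(v==w).sum(),end='; ')
        b=c['img'][110:220,240:390]; cv2.imwrite('pics/l%d.png'%int(ctrl.state()['t']*10),cv2.resize(b,None,fx=5,fy=5,interpolation=cv2.INTER_CUBIC)[...,::-1])
        m,P=sleeve(c,.04,.1); X=P[m]; t=X[:,:2]@[-.225,.974]; print([X[i][:,2].mean().round(4) for i in np.array_split(np.argsort(t),4)])
E
python3 lev.py; ls pics/l*
```

```text
t 14.4 F [-6.7 -3.4 -2.9] w 0.0137 rel -0.0003 -0.0017 0.0854 finger cam angle 1.396
1.4 [0.4 0.4 1.7]
1.5 [8.8 0.7 1.7]
1.6 [17.3  1.8  1.8]
scene 128
 z -0.01 3 [ 0.0095 -0.0007 -0.001 ]
 z 0.003 19 [ 0.0069 -0.0022  0.0074]
 z 0.015 11 [ 0.0041 -0.0018  0.0212]
 z 0.028 11 [ 0.0023 -0.0033  0.0333]
 z 0.04 7 [ 0.0011 -0.0023  0.0454]
 z 0.052 11 [ 0.0007 -0.0026  0.0584]
 z 0.065 14 [ 0.002  -0.0009  0.0711]
 z 0.078 15 [ 0.0008 -0.0017  0.0838]
 z 0.09 23 [-0.0033 -0.0012  0.0977]
 z 0.103 11 [-0.0078 -0.0017  0.1048]
 z 0.115 3 [ 0.0136 -0.0105  0.1222]
[[320.8, 195.8], [322.4, 181.2], [324.4, 164.4], [320.8, 195.8], [322.6, 182.2], [324.6, 166.4], [320.8, 195.8], [322.7, 183.3], [324.9, 168.7], [320.8, 195.8], [322.7, 184.6], [325.1, 171.3], [320.8, 195.8], [322.8, 185.9], [325.2, 174.2]]
165 324.0 3; 166 323.5 4; 167 324.0 5; 168 324.0 5; 169 324.0 5; 170 324.0 5; 171 324.0 5; 172 323.5 4; 173 323.5 4; 174 323.5 4; 175 323.5 4; 176 323.5 4; 177 323.5 4; 178 323.5 4; 179 323.0 5; 180 322.5 4; 181 322.0 3; 182 322.0 3; 183 322.0 3; 184 321.5 2; 185 321.5 2; 186 321.0 3; 187 321.0 3; 188 321.0 3; 189 321.0 3; 190 321.0 3; 191 321.0 3; 192 321.0 3; 193 320.5 4; 194 320.5 4; 195 320.5 4; 196 320.5 4; 197 320.5 4; 198 320.5 4; 199 321.0 1; [np.float64(0.0754), np.float64(0.0753), np.float64(0.0751), np.float64(0.075)]
top 3
pics/l144.png
```

The fingers stand at 1.40, but the lever itself measures about 0.11 rad short of upright: its front face leans towards −x by slope −0.108. I push the fingers on by about 9 mm.

>>> servo_tool(targets=[[[3,0,0,0],[6,0,0,0],[9,0,0,0],[9,0,0,0],[9,0,0,0]]])

```text
t: 15.0
tool_pos: [0.5444, 0.2291, 0.1283]
orientation: [-0.701, 0.704, 0.074, -0.086]
ft_force: [-5.5, -3.1, -4.2]
gripper_width: 0.0135
```

```bash
cat > lev2.py <<'E'
from h import *
arc([])
a=np.radians(13); Rf=np.array([[np.cos(a),np.sin(a),0],[-np.sin(a),np.cos(a),0],[0,0,1]]); piv=np.array([.5358,.2289,.04])
F=[]
for k in range(5):
    c=cam('scene'); H,S,V=cv2.split(cv2.cvtColor(c['img'],cv2.COLOR_RGB2HSV)); P=pts(c)
    g=(H>45)&(H<80)&(S>90)&(V>50)&(np.linalg.norm(P[...,:2]-piv[:2],axis=2)<.12)
    F.append((P[g]-piv)@Rf.T)
f=np.vstack(F); A=[]
for lo in np.arange(.015,.1,.01):
    s=(f[:,2]>lo)&(f[:,2]<=lo+.01)
    x,z=np.median(f[s][:,0]),f[s][:,2].mean(); h=.0065 if z<.055 else .010
    if s.sum()>9: print((z*1e3).round(1),s.sum(),((x-h)*1e3).round(2),end=' | ')
    if s.sum()>9 and abs(z-.06)>.007 and z<.09: A.append((z,x-h))
A=np.array(A); k=np.polyfit(A[:,0],A[:,1],1); print('\nslope',k.round(4),'through pivot',((A[:,0]@A[:,1])/(A[:,0]@A[:,0])).round(4))
m,P=sleeve(c,.04,.1); X=P[m]; t=X[:,:2]@[-.225,.974]; print([X[i][:,2].mean().round(4) for i in np.array_split(np.argsort(t),4)])
v=np.nonzero(g)[0]; print('rows',v.min(),v.max(),'top z99',np.percentile(f[:,2],98).round(4))
b=c['img'][110:220,240:390]; cv2.imwrite('pics/l%d.png'%int(ctrl.state()['t']*10),cv2.resize(b,None,fx=5,fy=5,interpolation=cv2.INTER_CUBIC)[...,::-1])
E
python3 lev2.py; ls pics/l*
```

```text
t 15.0 F [-5.5 -3.1 -4.2] w 0.0135 rel 0.0084 -0.0017 0.0853 finger cam angle 1.499
19.9 40 -0.87 | 29.9 36 -0.69 | 40.3 30 -0.15 | 50.5 37 -1.37 | 58.7 26 -4.04 | 70.9 48 -1.12 | 80.5 58 -1.43 | 91.0 50 -1.25 | 101.6 114 -3.08 | 
slope [-0.0122 -0.0003] through pivot -0.0182
[np.float64(0.0753), np.float64(0.0755), np.float64(0.0752), np.float64(0.0748)]
rows 167 198 top z99 0.1221
pics/l144.png
pics/l152.png
```

>>> servo_tool(targets=[[[1.2,0,0,0],[1.2,0,0,0],[1.2,0,0,0],[1.2,0,0,0],[1.2,0,0,0]]])

```text
t: 15.75
tool_pos: [0.5447, 0.2292, 0.1283]
orientation: [-0.701, 0.705, 0.072, -0.087]
ft_force: [-6.4, -2.6, -5.4]
gripper_width: 0.0134
```

>>> servo_tool(targets=[[[0,0,0,0],[0,0,0,0],[0,0,0,0],[0,0,0,0],[0,0,0,0]]])

```text
t: 16.25
tool_pos: [0.5446, 0.2291, 0.1283]
orientation: [-0.701, 0.705, 0.072, -0.087]
ft_force: [-5.0, -2.6, -6.0]
gripper_width: 0.0132
```

```bash
python3 lev2.py; ls pics/l*
```

```text
t 16.25 F [-5.  -2.6 -6. ] w 0.0132 rel 0.0086 -0.0017 0.0853 finger cam angle 1.5
19.9 38 -0.71 | 29.4 37 -0.78 | 39.9 28 -0.65 | 50.6 38 -0.7 | 58.4 25 -3.82 | 70.7 52 -1.34 | 79.8 50 -1.81 | 90.2 49 -1.17 | 101.3 115 -2.69 | 
slope [-0.0174 -0.0002] through pivot -0.0201
[np.float64(0.0758), np.float64(0.0754), np.float64(0.0754), np.float64(0.0752)]
rows 167 198 top z99 0.1225
pics/l144.png
pics/l152.png
pics/l165.png
```

>>> servo_tool(targets=[[[1,0,0,0],[2.5,0,0,0],[2.5,0,0,0],[2.5,0,0,0],[2.5,0,0,0]]])

```text
t: 17.0
tool_pos: [0.546, 0.2295, 0.1282]
orientation: [-0.7, 0.705, 0.071, -0.088]
ft_force: [-5.8, -3.4, -5.4]
gripper_width: 0.0135
```

```bash
python3 lev2.py; cp pics/l16[6-9].png pics/l_end.png || ls pics
```

```text
t 17.0 F [-5.8 -3.4 -5.4] w 0.0135 rel 0.01 -0.0017 0.0852 finger cam angle 1.517
20.3 39 -0.32 | 29.7 37 -0.09 | 39.9 26 0.07 | 50.4 39 0.04 | 59.7 22 -1.67 | 71.0 48 0.62 | 79.8 57 0.33 | 89.9 50 0.04 | 101.4 99 -1.0 | 
slope [ 0.0077 -0.0003] through pivot 0.0028
[np.float64(0.0755), np.float64(0.0752), np.float64(0.0752), np.float64(0.0753)]
rows 167 198 top z99 0.1235
c.png
crop_scene.png
crop_top.png
d.png
e.png
f.png
g.png
g2.png
l144.png
l152.png
l165.png
l172.png
scene0.png
scene_c.png
scene_e.png
top0.png
top_c.png
top_g.pngcp: cannot stat 'pics/l16[6-9].png': No such file or directory
```

Slope is now about 0.00–0.01, so the lever is upright. One last look before handing in.

View pics/l172.png

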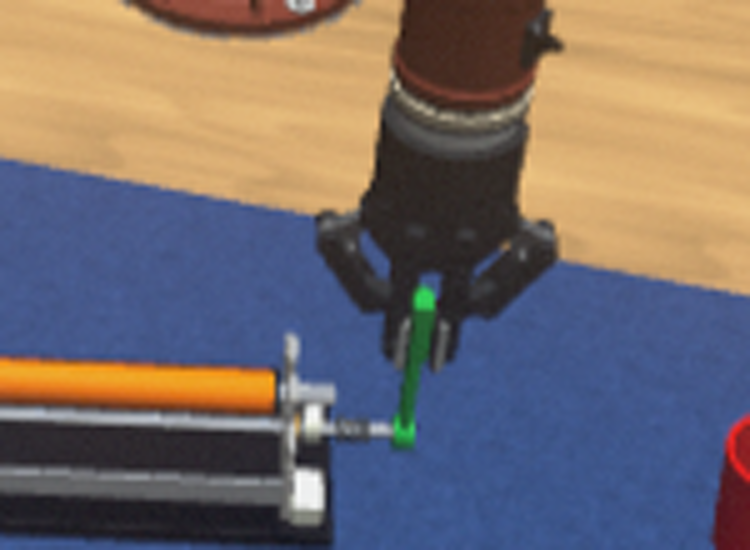

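The lever stands upright between the pads (handle at about (422,320)), and the raised roller is still in its slots.

```bash
python3 -c "
from h import *
print(ctrl.finish_job()); arc([])"
```

```text
the job is handed in; nothing more can be done
None
the job is handed in; nothing more can be done
```

The roller is in the fuser's slots and released. I then swung the lever upright, and the gripper is still holding it there. The job was handed in at about 17 s; no verdict is reported.

- **Roller:** I lowered it onto the slot floors until the wrist force showed contact (about 5 N), then let go. The camera showed it level to within about 1 mm, centred on the fuser and with both shaft ends in the slots.
- **Lever:** With the fingers at the upright position, the lever itself was still about 0.11 rad short. I pushed on in small steps until it measured upright to within about 0.01 rad. The fingers now stand about 0.12 rad past upright on their own arc.
- **Lift:** The roller rose about 6.3 mm, evenly along its length to within 0.3 mm. Full lift is 6.5 mm, and camera calibration is only good to about 2 mm, so the upright lever is better evidence of full lift.
- **Checks that failed or disagreed:** The overhead camera was blocked by the arm at the end, so the last checks rest on the scene camera alone. Earlier the two cameras differed by several mm on positions along the view direction.
- **Other items:** I never moved near the cup, cartridge or screwdriver, but I did not measure their positions again at the end.

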